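# Unclip the plaster spatula and stow it in the drawer

### The arm

A 7-joint arm with a two-finger parallel gripper is mounted at the origin on the work surface. World frame = base frame: x ahead of the robot, y to its left, z up, the work surface at z = 0. Lengths are in m, angles in rad, forces in N, time in s.
With the tool pointing down it reaches from about 0.425 to 0.825 m from the base axis. Payload 3.6 kg.
Tool frame: the origin (TCP) lies midway between the tips of the shut fingers; the grasp point (between the pads) lies 19 mm behind it; z points along the fingers, y is the direction in which the jaws open and shut (so a half turn about z gives the same grasp; the last joint's range is limited). The gripper opens to 93 mm and grips with 3 to 60 N. Pads are 15 mm wide; open, the fingers measure 128 mm over their backs; the gripper's body (75 mm by 188 mm) begins 65 mm behind the grasp point.
Start: joints at [-0.026, 0.615, -0.013, 1.423, 0.008, 1.103, -0.04], TCP at [0.65, 0, 0.219] pointing down, gripper open.
Joint ranges: [-3.12, 3.12], [-0.3, 2.06], [-1.34, 1.32], [0.26, 2.42], [-1.36, 4.5], [0.01, 1.98], [-2.84, 2.84]. Speed limits (rad/s): [2.79, 2.79, 3.14, 3.14, 3.14, 3.14, 3.14].

### API

Orientations are given as [roll, pitch, yaw] about the fixed x, y, z axes, in that order (R = Rz(yaw) Ry(pitch) Rx(roll)).
In Python, from plant import move_pose, move_straight, set_joints, open_gripper, close_gripper, hold, inverse_kinematics, read_camera, MotionError, sign_off, get_clock, get_joint_pos, get_joint_vel, get_tau, get_tool_pos, get_eef_rot, get_ft_force, get_ft_torque, get_gripper_width gives the robot as it stands. The module is installed in compiled form; this text tells all that it offers. Calls block until the motion is done:
- move_pose(position, orientation): joint-space move of the TCP to a pose.
- move_straight(position, rot=None, speed=0.15): straight line of the TCP; rot=None keeps the orientation; speed is the mean speed in m/s.
- set_joints(angles): joint-space move.
- open_gripper() and close_gripper(): open the fingers fully, or close them until they stop; the grip force is fixed at half the most.
- hold(seconds).
- inverse_kinematics(position, orientation): joint angles nearest the present ones, or None.
- read_camera(name): name is "scene" or "side" or "wrist"; returns a dict with "pixels" (384x512x3 uint8, blue, green, red), "range_z" (384x512 float32, m along the optical axis (not along the pixel's ray), 0 where there is no reading), "K" (3x3 intrinsics, pixels), "T" (4x4, takes a point from camera to world coordinates). Camera axes: x right, y down, z forward; pixel columns grow to the right and rows downward; lengths in m; the calibration is good to about 2 mm. The wrist camera is an equidistant fisheye: a pixel r from the principal point sees the ray r / f radians off the axis. A picture is of the moment at which its call begins.
A pose or a line that the arm cannot do raises MotionError and nothing moves.
- sign_off(): hands the job in, once; it reports no verdict.
Readings, each from a call of its own:
- get_clock(): time.
- get_joint_pos(): joint angles.
- get_joint_vel(): joint speeds.
- get_tau(): joint torques, N m.
- get_tool_pos(): TCP position.
- get_eef_rot(): TCP orientation.
- get_ft_force(): force on the tool from outside, world axes, zero at the start.
- get_ft_torque(): the same for the moment, N m.
- get_gripper_width(): finger opening in m.
Only numpy, scipy, OpenCV 4.12 (cv2) and the standard library are available. Lean on these libraries where they do the work, as an engineer would, in place of code of your own. Each camera call takes 0.05 s, during which the arm holds its last target.

### The job

Take the blue-handled plaster spatula from its clip rack by snapping it straight forward out of the two sprung clips, and lay it gently, without dropping it, in the front compartment of the open drawer and let go of it. Then push the drawer fully shut without slamming it, and leave the other things on the bench where they are.

Things in the scene. Friction and masses are not known exactly. Their poses are not given: they have to be found in the camera images.
- spatula_mid (a point): Centre of the spatula's round blue handle, a cylinder 24 mm across, 150 mm long, level along this frame's y. At its +y end follows a flat steel blade 45 long, 28 wide, 3 mm thick: the whole reaches 120 mm to +y and 80 mm to -y of this point. About 0.15 kg, balances within 10 mm of this point. At the start it is clipped in the rack, this point midway between the clips.
- rack_bar (a point): Middle of the bar's seat in the fixed clip rack, 120 mm above the bench. x points to the rack's back, y along the clipped bar. The two steel C clips open to -x (forward, roughly towards the robot); the bar leaves along -x, is free after 40 mm of travel, and the clips give way at 10 to 20 N in all.
- rack: The rack, origin on the bench under point rack_bar, same axes. Clips 14 mm wide at y = -55 and +55 mm; between them the bar is bare over 96 mm. Jaw lips reach 27 mm in front of the bar's axis, 17 mm above and below it. Uprights 18 mm wide behind the clips (x 16 to 35 mm) end 140 mm above the bench; base plate 12 mm high, 160 mm wide, x from -35 to 75 mm.
- lane (a point): Middle of the drawer's front compartment, on its floor (18 mm above the bench); moves with the drawer. x points to the chest's back (shutting direction), y along the compartment: inside 110 mm in x, 248 mm in y. Front wall (-x) 14 mm thick, top 52 mm above this floor; side walls 34 mm high; divider (+x) 18 mm high, 5 mm thick. The spatula fits lying along y, blade to either side.
- chest: Fixed low blue chest that takes the drawer in: 290 mm wide, 236 mm deep, top 78 mm above the bench. Origin on the bench, on its middle line, 94 mm in front of its open front edge (80 mm in front of the shut drawer's face); x points to its back. A mould and a cup stand on its rear half.
- drawer_pull (a point): Middle of the outer face of the steel pull strip on the grey drawer front, 45 mm above the bench; moves with the drawer. Strip 90 mm wide in y, 16 mm high, standing 12 mm out from the front. x points to the chest's back: push here along +x to shut the drawer.
- drawer (a joint): Opening of the drawer in m: 0 fully shut (stop), starts 0.13 to 0.175 open, 0.18 is the open stop. It slides with about 1.5 N of friction and stays where it is left.
- mould_a_mid (a point): Bystander, loose, to be left alone: black rubber mould with a yellow casting, 80 mm across, 30 mm high, on the chest's top. The point is near its middle.
- mould_b_mid (a point): Bystander, loose, to be left alone: black rubber mould with a yellow casting, 80 mm across, 30 mm high, on the bench between rack and chest. The point is near its middle.
- cup_mid (a point): Bystander, loose, to be left alone: paper cup, 68 mm across, 85 mm high, on the chest's top. The point is near its middle.
- bowl_mid (a point): Bystander, loose, to be left alone: green mixing bowl, 130 mm across, 65 mm high, behind the rack. The point is near its middle.
- bottle_mid (a point): Bystander, loose, to be left alone: amber bottle, 66 mm across, 190 mm high, at the back. The point is near its middle.
- brush_mid (a point): Bystander, loose, to be left alone: brush lying in front of the robot. The point is near its middle.
Mind the look-alikes: they are no part of the job. Of the things that look like the part that bears spatula_mid, the smaller one is meant.

How it is judged:
By the outcome, as a careful person would: the job done as asked, in the order asked, and still so for the second after the job is handed in, with the robot touching nothing.
It also fails if it takes over 54 s, if anything falls off the work surface, if the arm or the gripper's body presses on something with over 40 N, if the wrist force passes 120 N, or if a joint passes its speed limit or range.

## Working session

There is one attempt and no reset: what is moved stays moved. The work goes in short steps, each a Python script; the robot and the scene stay as the last script left them, time stands still between calls to the robot, and variables do not carry over. Pictures are saved under pics/ and viewed, and the job is handed in when it is done.

```bash
mkdir -p pics; python3 - <<'E'
from plant import *
import cv2,numpy as np,pickle
for n in ["scene","side","wrist"]:
    c=read_camera(n); cv2.imwrite(f"pics/{n}0.png",c["pixels"]); pickle.dump(c,open(f"pics/{n}0.pkl","wb"))
    print(n,c["K"].round(1).tolist(),c["T"].round(3).tolist(),(c["range_z"]>0).mean())
print(get_clock(),get_tool_pos(),get_eef_rot(),get_gripper_width())
E
```

```text
scene [[417.5, 0.0, 254.6], [0.0, 417.5, 183.2], [0.0, 0.0, 1.0]] [[0.437, 0.727, -0.529, 1.174], [0.899, -0.357, 0.253, -0.304], [-0.005, -0.587, -0.81, 1.072], [0.0, 0.0, 0.0, 1.0]] 0.9960886637369791
side [[378.6, 0.0, 258.8], [0.0, 378.6, 186.3], [0.0, 0.0, 1.0]] [[0.983, -0.111, 0.145, 0.388], [-0.182, -0.671, 0.719, -0.736], [0.017, -0.733, -0.68, 0.809], [0.0, 0.0, 0.0, 1.0]] 0.9958953857421875
wrist [[297.3, 0.0, 252.6], [0.0, 297.3, 191.8], [0.0, 0.0, 1.0]] [[1.0, 0.001, -0.003, 0.65], [0.0, -0.962, -0.273, 0.076], [-0.003, 0.273, -0.962, 0.385], [0.0, 0.0, 0.0, 1.0]] 0.9951273600260416
0.15 [6.49416025e-01 4.25511499e-06 2.17770917e-01] [-3.13965745e+00  2.02134488e-05  1.57086114e+00] 0.09342936244842197
```

View pics/scene0.png

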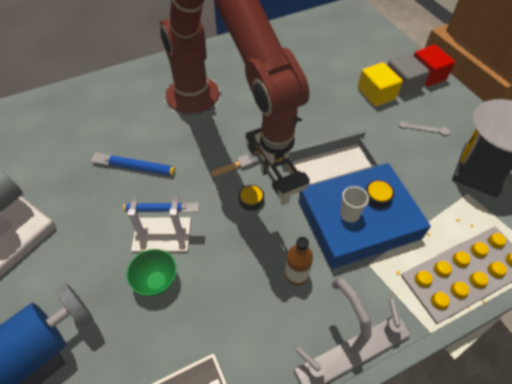

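View pics/side0.png

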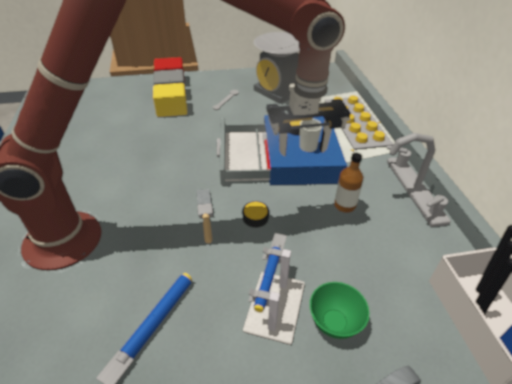

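View pics/wrist0.png

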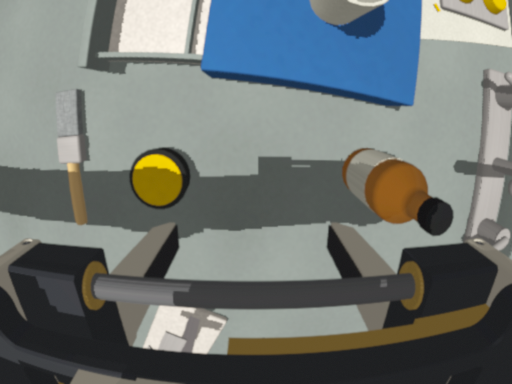

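Candidates, both blue-handled:
- Larger spatula lying on the bench: scene (135,164), side (150,325).
- Smaller spatula in the clip rack: scene (160,207), side (268,275). This fits, being clipped and the smaller of the two.

I'll confirm with a crop and measure.

```bash
cat > h.py <<'E'
import cv2,numpy as np,pickle
def load(n): return pickle.load(open(f"pics/{n}.pkl","rb"))
def pts(c,mask):
    v,u=np.nonzero(mask&(c["range_z"]>0)); z=c["range_z"][v,u]
    K=c["K"]; P=np.stack([(u-K[0,2])/K[0,0]*z,(v-K[1,2])/K[1,1]*z,z],1)
    return P@c["T"][:3,:3].T+c["T"][:3,3]
def ray(c,u,v,zp):
    K=c["K"]; d=c["T"][:3,:3]@np.array([(u-K[0,2])/K[0,0],(v-K[1,2])/K[1,1],1]); o=c["T"][:3,3]
    return o+d*(zp-o[2])/d[2]
def box(shape,x0,y0,x1,y1):
    m=np.zeros(shape[:2],bool); m[y0:y1,x0:x1]=1; return m
def blue(c):
    h=cv2.cvtColor(c["pixels"],cv2.COLOR_BGR2HSV); return (h[...,0]>100)&(h[...,0]<130)&(h[...,1]>130)&(h[...,2]>40)
E
python3 - <<'E'
from h import *
for n,b in [("scene0",(110,190,210,260)),("side0",(235,225,315,350))]:
    c=load(n); im=c["pixels"][b[1]:b[3],b[0]:b[2]]
    im=cv2.resize(im,None,fx=5,fy=5,interpolation=cv2.INTER_CUBIC); im=cv2.resize(im,None,fx=min(1,600/im.shape[0]),fy=min(1,600/im.shape[0])); cv2.imwrite(f"pics/crop_{n}.png",im)
    m=blue(c)&box(c["pixels"].shape,*b); P=pts(c,m); P=P[(P[:,2]>.105)&(P[:,2]<.15)]
    q=np.percentile(P,[1,50,99],axis=0); print(n,len(P),q.round(3).tolist())
    d=np.linalg.svd(P[:,:2]-P[:,:2].mean(0))[2][0]; s=(P[:,:2]-P[:,:2].mean(0))@d
    print(P.mean(0),d,np.degrees(np.arctan2(d[1],d[0])),s.min(),s.max())
    # whole spatula incl blade and rack
    A=pts(c,box(c["pixels"].shape,*b)); 
    for zz in [(.115,.126),(.005,.02)]:
        w=A[(A[:,2]>zz[0])&(A[:,2]<zz[1])]; r=cv2.minAreaRect((w[:,:2]*1000).astype(np.float32)); print(zz,len(w),r)
E
```

```text
scene0 247 [[0.472, -0.35, 0.12], [0.508, -0.288, 0.13], [0.54, -0.223, 0.134]]
[ 0.50782277 -0.2879455   0.12885128] [0.43188625 0.90192809] 64.41267431506527 -0.07113567705891162 0.07174423011345982
(0.115, 0.126) 305 ((525.897216796875, -274.3736572265625), (200.5774383544922, 50.985496520996094), 68.82405853271484)
(0.005, 0.02) 1575 ((468.2317810058594, -304.2522277832031), (295.8757629394531, 225.84031677246094), 63.99092483520508)
side0 364 [[0.467, -0.355, 0.124], [0.502, -0.29, 0.13], [0.531, -0.243, 0.133]]
[ 0.50128555 -0.29333782  0.12963238] [-0.43341414 -0.90119487] -115.6844257642737 -0.05682458477457687 0.0672599087682058
(0.115, 0.126) 373 ((520.45947265625, -275.3257141113281), (201.72140502929688, 48.161441802978516), 65.27841186523438)
(0.005, 0.02) 2099 ((535.3471069335938, -217.55609130859375), (339.21282958984375, 142.21051025390625), 79.13835906982422)
```

```bash
python3 - <<'E'
from h import *
for n,b in [("scene0",(260,120,440,270)),("side0",(205,100,350,195))]:
    c=load(n); im=c["pixels"][b[1]:b[3],b[0]:b[2]]
    cv2.imwrite(f"pics/dr_{n}.png",cv2.resize(im,None,fx=4,fy=4,interpolation=cv2.INTER_CUBIC))
    m=blue(c)&box(c["pixels"].shape,*b); P=pts(c,m); w=P[(P[:,2]>.07)&(P[:,2]<.086)]
    print(n,len(w),w[:,2].mean(),cv2.minAreaRect((w[:,:2]*1000).astype(np.float32)), cv2.boxPoints(cv2.minAreaRect((w[:,:2]*1000).astype(np.float32))).tolist())
    A=pts(c,box(c["pixels"].shape,*b))
    for zz in [(.012,.024),(.062,.076)]:
        w=A[(A[:,2]>zz[0])&(A[:,2]<zz[1])]; print(zz,len(w),np.percentile(w,[1,50,99],axis=0).round(3).tolist())
E
```

```text
scene0 5744 0.07737413244579892 ((732.2080688476562, 246.72103881835938), (291.0805358886719, 235.7965850830078), 82.65131378173828) [[596.6625366210938, 117.456298828125], [830.5222778320312, 87.29615783691406], [867.7536010742188, 375.98577880859375], [633.8938598632812, 406.14593505859375]]
(0.012, 0.024) 2096 [[0.463, 0.093, 0.012], [0.533, 0.281, 0.018], [0.945, 0.399, 0.024]]
(0.062, 0.076) 1950 [[0.455, 0.092, 0.063], [0.741, 0.237, 0.074], [0.862, 0.406, 0.076]]
side0 1570 0.07700072390754005 ((726.3709716796875, 237.8477020263672), (279.7938232421875, 225.67044067382812), 83.20877838134766) [[597.7843627929688, 112.27532958984375], [821.8713989257812, 85.58938598632812], [854.9575805664062, 363.4200744628906], [630.8705444335938, 390.10601806640625]]
(0.012, 0.024) 1862 [[0.4, 0.093, 0.012], [0.546, 0.267, 0.017], [0.996, 0.539, 0.023]]
(0.062, 0.076) 866 [[0.444, -0.021, 0.063], [0.667, 0.147, 0.072], [0.84, 0.405, 0.076]]
```

View pics/crop_scene0.png

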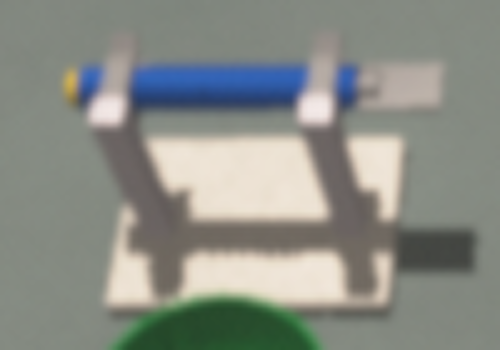

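View pics/crop_side0.png

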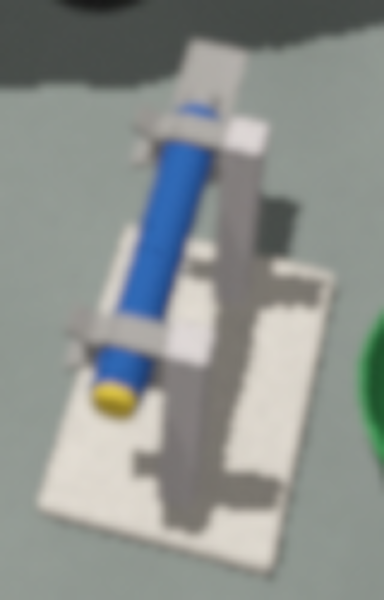

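View pics/dr_scene0.png

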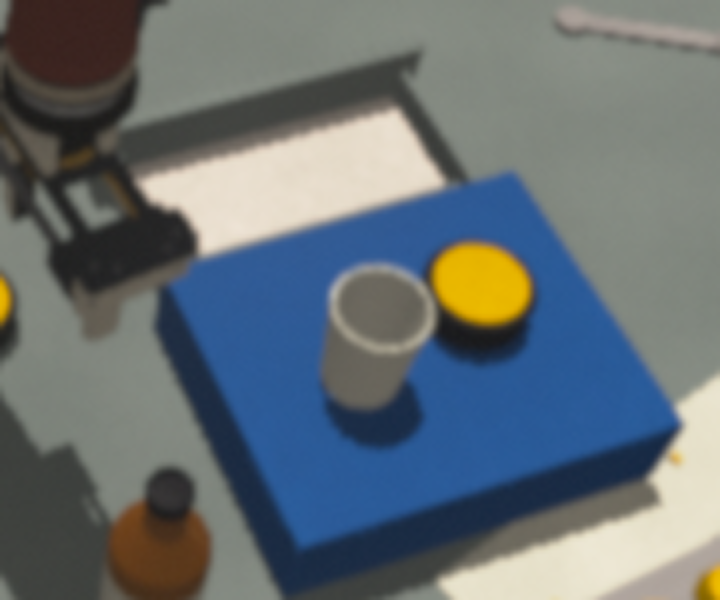

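View pics/dr_side0.png

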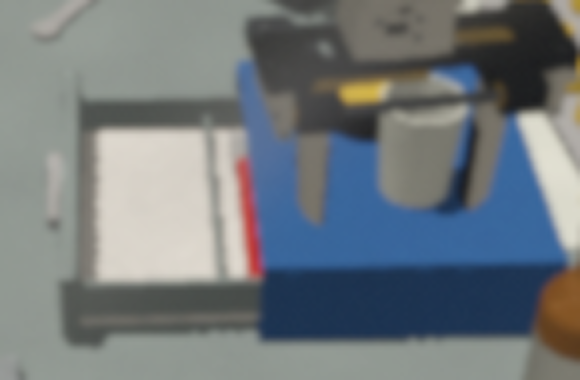

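The crops confirm it: the target is the rack spatula, with its yellow cap at the left end in scene (124,207), its blade at (190,208), and bare handle between the clips. Next I'll fit the axis and the drawer opening.

```bash
python3 - <<'E'
from h import *
from scipy.optimize import least_squares
Ps=[]
for n,b in [("scene0",(110,190,210,260)),("side0",(235,225,315,350))]:
    c=load(n); m=cv2.erode((blue(c)&box(c["pixels"].shape,*b)).astype(np.uint8),np.ones((3,3)))>0; P=pts(c,m); Ps.append(P[(P[:,2]>.115)&(P[:,2]<.15)])
def res(p,P):
    a=np.array([np.cos(p[0]),np.sin(p[0])]); n=np.array([a[1],-a[0]])
    return np.hypot(P[:,:2]@n-p[1],P[:,2]-p[2])-.012
for P in Ps+[np.vstack(Ps)]:
    r=least_squares(res,[1.12,.58,.12],args=(P,),loss="soft_l1",f_scale=.001); print(r.x,np.degrees(r.x[0]),np.sqrt((r.fun**2).mean()))
t=r.x[0]; a=np.array([np.cos(t),np.sin(t)]); nn=np.array([a[1],-a[0]])
for n,b in [("scene0",(100,190,215,225)),("side0",(235,225,315,350))]:
    c=load(n); A=pts(c,box(c["pixels"].shape,*b)); s=A[:,:2]@a; d=A[:,:2]@nn-r.x[1]
    w=(abs(d)<.014)&(A[:,2]>.105)&(A[:,2]<.16); S=np.sort(s[w]); print(n,"span",S[:3],S[-3:],"mid",(S[0]+.08),S[-1]-.12)
    top=(A[:,2]>.134)&(A[:,2]<.145)&(d>.005)&(d<.045); 
    S=s[top]; mid=np.median(S); lo,hi=S[S<S.mean()],S[S>S.mean()]; print("clips",lo.min(),lo.max(),hi.min(),hi.max(),"c",(lo.min()+lo.max()+hi.min()+hi.max())/4, d[top].min(),d[top].max())
    h=cv2.cvtColor(c["pixels"],cv2.COLOR_BGR2HSV); y=(h[...,0]>18)&(h[...,0]<35)&(h[...,1]>110)&box(h.shape,*b); Y=pts(c,y); Y=Y[Y[:,2]>.1]
    if len(Y): print("cap",(Y[:,:2]@a).min(),(Y[:,:2]@a).max())
print("axis",a,nn)
# drawer
t=np.radians(-7.3)
X=np.array([np.cos(t),np.sin(t)]);Yv=np.array([-X[1],X[0]])
O=np.array([.7312,.2458])-.212*X
print("chest O",O)
c=load("side0"); A=pts(c,box(c["pixels"].shape,205,100,350,195)); 
for n,b in [("side0",(205,100,280,195)),("scene0",(260,120,400,220))]:
    c=load(n); A=pts(c,box(c["pixels"].shape,*b)); x=(A[:,:2]-O)@X; y=(A[:,:2]-O)@Yv
    for lo,hi in [(.066,.073),(.049,.056),(.016,.02),(.034,.038),(.04,.06)]:
        w=(A[:,2]>lo)&(A[:,2]<hi)&(abs(y)<.16)&(x<.09)&(x>-.15)
        if w.sum()>3: print(n,lo,w.sum(),"x",np.percentile(x[w],[0,5,25,50,75,95,100]).round(3),"y",np.percentile(y[w],[0,5,50,95,100]).round(3))
E
```

```text
[1.13417201 0.5781579  0.1191037 ] 64.98326933202644 0.0019041531598873215
[1.13030525 0.57714155 0.1191692 ] 64.76172058017292 0.0010936360600504286
[1.13153331 0.57759866 0.11920133] 64.83208306464583 0.001475105663350005
scene0 span [-0.12571112 -0.1257031  -0.12547283] [0.0738706  0.07415367 0.07415852] mid -0.045711123343847096 -0.04584147605633211
clips -0.10746697701684203 -0.0888696836464078 0.0026577640189756847 0.020363613713315784 c -0.043328820732739595 0.005124883308288641 0.03623620901258606
cap -0.1257111233438471 -0.12293672793124319
side0 span [-0.12952232 -0.12875371 -0.12869503] [0.07129238 0.07155384 0.07296834] mid -0.04952231520335841 -0.047031664721725416
clips -0.11054091386326731 -0.09191046064737965 -0.0007817932111251905 0.018128150056093813 c -0.04627625441641959 0.00504465151848843 0.03438489009042334
cap -0.1295223152033584 -0.12334473064634245
axis [0.42527256 0.90506533] [ 0.90506533 -0.42527256]
chest O [0.52091838 0.2727377 ]
side0 0.066 223 x [-0.064 -0.063 -0.06  -0.057 -0.053 -0.05  -0.05 ] y [-0.145 -0.137 -0.019  0.118  0.141]
side0 0.049 205 x 
[... 258 characters left out ...]
9  0.088] y [-0.145 -0.132 -0.041  0.126  0.13 ]
side0 0.04 422 x [-0.076 -0.072 -0.048 -0.005  0.041  0.078  0.088] y [-0.146 -0.14  -0.045  0.128  0.131]
scene0 0.066 270 x [-0.061 -0.06  -0.056 -0.052 -0.048 -0.046 -0.042] y [-0.123 -0.104  0.003  0.129  0.144]
scene0 0.049 174 x [-0.05  -0.049 -0.047 -0.046 -0.002  0.059  0.077] y [-0.124 -0.102  0.094  0.132  0.143]
scene0 0.016 1083 x [-0.051 -0.045 -0.025 -0.001  0.025  0.046  0.052] y [-0.129 -0.089  0.013  0.116  0.129]
scene0 0.034 130 x [-0.051 -0.049 -0.047  0.028  0.066  0.068  0.069] y [-0.113 -0.094  0.031  0.126  0.128]
scene0 0.04 401 x [-0.051 -0.049 -0.048 -0.046 -0.024  0.057  0.077] y [-0.124 -0.103  0.061  0.132  0.143]
```

```bash
python3 - <<'E'
from h import *
for n in ["side0","scene0"]:
    c=load(n); A=pts(c,np.ones((384,512),bool))
    for lo in np.arange(.206,.34,.006):
        w=(A[:,2]>lo)&(A[:,2]<=lo+.006)&(abs(A[:,1])<.04)&(abs(A[:,0]-.65)<.12)
        if w.sum()<3: continue
        x=np.sort(A[w,0])-.6494; l=x[x<0]; r=x[x>0]
        print(n,round(lo-.2178,3),[round(v*1000) for v in ([l[0],l[-1]] if len(l) else [])+([r[0],r[-1]] if len(r) else [])], (A[w,1].min().round(3),A[w,1].max().round(3)))
c=load("side0"); im=c["pixels"][70:160,255:355]; cv2.imwrite("pics/fing.png",cv2.resize(im,None,fx=6,fy=6,interpolation=cv2.INTER_CUBIC))
E
```

```text
side0 -0.006 [-51, -51, 44, 48] (np.float64(-0.009), np.float64(-0.004))
side0 0.0 [-58, -49, 43, 55] (np.float64(-0.011), np.float64(0.008))
side0 0.006 [-63, -50, 44, 57] (np.float64(-0.012), np.float64(0.002))
side0 0.012 [-64, -50, 43, 59] (np.float64(-0.013), np.float64(0.003))
side0 0.018 [-64, -51, 44, 58] (np.float64(-0.013), np.float64(0.007))
side0 0.024 [-65, -51, 44, 57] (np.float64(-0.012), np.float64(0.007))
side0 0.03 [-64, -49, 43, 59] (np.float64(-0.013), np.float64(0.005))
side0 0.036 [-65, -49, 43, 61] (np.float64(-0.012), np.float64(0.007))
side0 0.042 [-65, -49, 43, 60] (np.float64(-0.013), np.float64(0.008))
side0 0.048 [-66, -50, 44, 59] (np.float64(-0.012), np.float64(0.001))
side0 0.054 [-66, -51, 44, 60] (np.float64(-0.012), np.float64(0.006))
side0 0.06 [-66, -51, 45, 60] (np.float64(-0.013), np.float64(0.004))
side0 0.066 [-66, -52, 45, 62] (np.float64(-0.013), np.float64(0.007))
side0 0.072 [45, 51] (np.float64(-0.013), np.float64(-0.001))
side0 0.078 [-88, -88, 45, 49] (np.float64(-0.025), np.float64(0.005))
side0 0.084 [-88, -52, 45, 82] (np.float64(-0.
[... 1129 characters left out ...]
0.003))
scene0 0.06 [-60, -47] (np.float64(-0.009), np.float64(-0.005))
scene0 0.066 [-61, -48] (np.float64(-0.009), np.float64(-0.007))
scene0 0.078 [-49, -49, 84, 85] (np.float64(-0.029), np.float64(0.025))
scene0 0.084 [-86, -47, 66, 87] (np.float64(-0.035), np.float64(0.034))
scene0 0.09 [-84, -46, 37, 88] (np.float64(-0.036), np.float64(0.033))
scene0 0.096 [-86, -1, 1, 88] (np.float64(-0.036), np.float64(0.016))
scene0 0.102 [-85, -4, 8, 92] (np.float64(-0.036), np.float64(0.035))
scene0 0.108 [-90, -6, 0, 93] (np.float64(-0.036), np.float64(0.037))
scene0 0.114 [-89, -3, 1, 96] (np.float64(-0.036), np.float64(0.034))
scene0 0.12 [-93, -2, 3, 96] (np.float64(-0.036), np.float64(0.035))
```

View pics/fing.png

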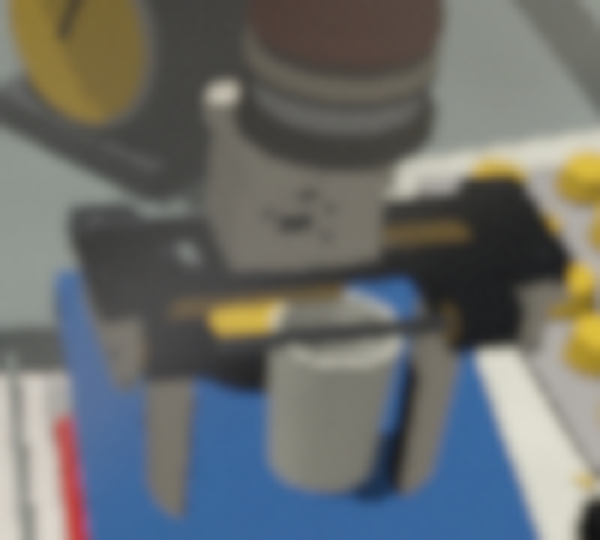

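The open fingers measure 128 mm over their backs, but the compartment is only 110 mm. I plan to grip near the fingertips and release with the tool tilted about 11°. That way the rear finger opens over the 18 mm divider and the front one stays just off the floor. First I check IK, then grasp.

```bash
cat >> h.py <<'E'
from scipy.spatial.transform import Rotation as Ro
a=np.array([0.42527,0.90507]); nn=np.array([0.90507,-0.42527])   # bar +y, rack back
MID=np.r_[a*-.046+nn*.5776,.120]
RY=np.radians(64.83)
R_RACK=[np.pi,0,RY]
CX=np.radians(-7.3); X=np.array([np.cos(CX),np.sin(CX)]); Y=np.array([-X[1],X[0]]); O=np.array([.7312,.2458])-.212*X
LANE=np.r_[O+.0065*X,.018]
def rlane(th):  # tilt: hand leans to -x as it rises, rear finger up
    R=Ro.from_euler("xyz",[np.pi,0,CX+np.pi/2])
    T=Ro.from_rotvec(-th*np.r_[Y,0])   # +rot about Y sends z->+x ; negative leans to -x
    return (T*R)
E
python3 - <<'E'
from h import *
from plant import *
print(MID,LANE)
print(Ro.from_euler("xyz",R_RACK).as_matrix().round(3).tolist())
r=rlane(.19); print(r.as_matrix().round(3).tolist(), r.as_euler("xyz"))
p=LANE+np.r_[.0205*X-.02*Y,.012]
for pp,o in [(MID+[0,0,-.004],R_RACK),(p,r.as_euler("xyz")),(p+[0,0,.1],[np.pi,0,CX+np.pi/2]),(p+[0,0,.15],r.as_euler("xyz"))]:
    print(inverse_kinematics(pp,list(o)))
move_pose([*MID[:2],.24],R_RACK)
move_straight([*MID[:2],.116],speed=.1)
hold(.2); print(get_tool_pos(),get_eef_rot(),get_ft_force(),get_clock())
for n in ["side","wrist","scene"]:
    c=read_camera(n); cv2.imwrite(f"pics/{n}1.png",c["pixels"]); pickle.dump(c,open(f"pics/{n}1.pkl","wb"))
im=cv2.imread("pics/side1.png")[200:350,200:350]; cv2.imwrite("pics/side1c.png",cv2.resize(im,None,fx=4,fy=4))
E
```

```text
[ 0.50320601 -0.28726917  0.12      ] [0.52736569 0.27191178 0.018     ]
[[0.425, 0.905, 0.0], [0.905, -0.425, -0.0], [0.0, 0.0, -1.0]]
[[0.127, 0.974, 0.187], [0.992, -0.125, -0.024], [0.0, 0.189, -0.982]] [2.95159265e+00 2.22044605e-16 1.44338729e+00]
[ 0.42902424  0.62361898  0.08231177  1.75414071 -0.06926773  0.76663939
  0.10652281]
[-0.62119545  0.73205618  0.14754147  1.90304424  0.04408277  0.35998317
 -0.68609838]
[-0.471327    0.63089465  0.00924711  1.68125572 -0.0073952   0.82947626
 -0.58627517]
[-0.58641953  0.5086801   0.08987566  1.77857541  0.10662247  0.70589308
 -0.71460788]
[ 0.5034853  -0.28739311  0.11649119] [3.14056806e+00 9.21476498e-06 1.13151838e+00] [ 0.06146311  0.18909388 -0.69347882] 2.9667
```

View pics/side1c.png

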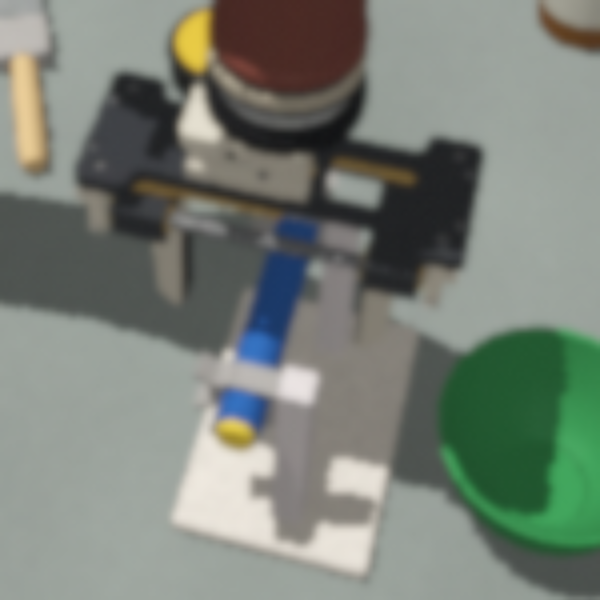

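View pics/wrist1.png

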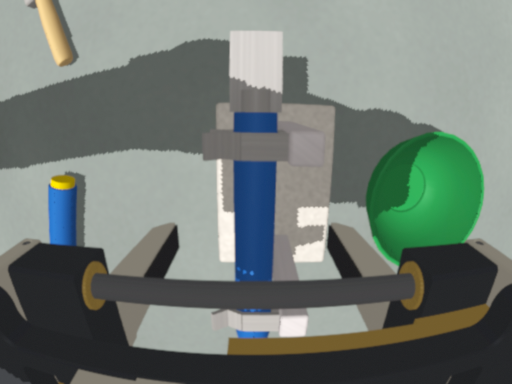

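The fingers straddle the bare handle: it is centred in the wrist view at x≈254, with the clips at (262,145) and (262,320). Now I close and snap straight forward.

```bash
python3 - <<'E'
from h import *
from plant import *
close_gripper(); hold(.2); print("w",get_gripper_width(),get_ft_force(),get_tool_pos())
p=get_tool_pos().copy(); p[:2]=MID[:2]; p[2]=.116
q=p-np.r_[nn*.065,0]
move_straight(q,speed=.06); hold(.2)
print("w",get_gripper_width(),get_ft_force(),get_tool_pos(),q,get_clock())
for n in ["side","wrist"]:
    c=read_camera(n); cv2.imwrite(f"pics/{n}2.png",c["pixels"]); pickle.dump(c,open(f"pics/{n}2.pkl","wb"))
im=cv2.imread("pics/side2.png")[200:350,180:330]; cv2.imwrite("pics/side2c.png",cv2.resize(im,None,fx=4,fy=4))
E
```

```text
w 0.023006396424846184 [ 1.01613099 -0.35538699  0.47693023] [ 0.50334952 -0.28735273  0.11603598]
w 0.023158771064933855 [-0.12085842  0.3237811  -1.26604736] [ 0.44463255 -0.25972366  0.11598491] [ 0.44437646 -0.25962662  0.116     ] 5.8417
```

View pics/side2c.png

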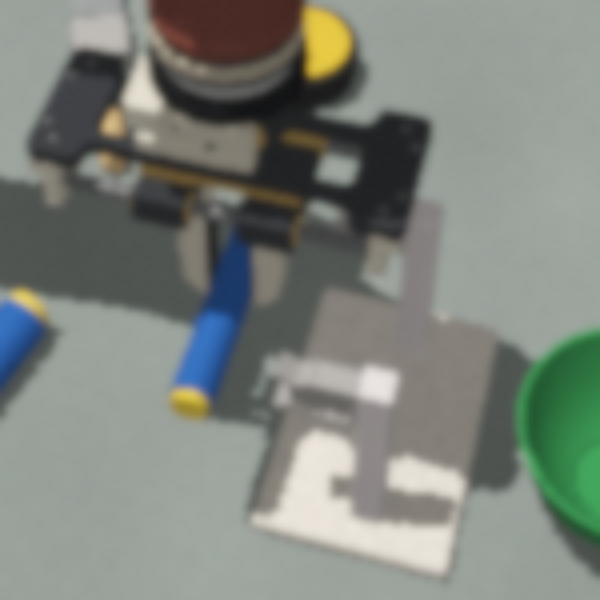

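View pics/wrist2.png

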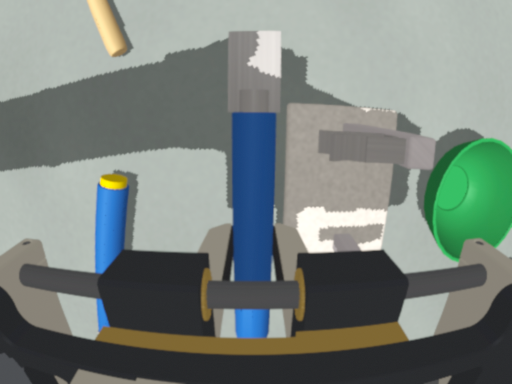

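The spatula is out of the clips and held: width is 23 mm, weight about 1.3 N, and it sits squarely in the wrist view. I'll re-measure the drawer from this unobstructed side view, then carry.

```bash
python3 - <<'E'
from h import *
from plant import *
C=[("side2",load("side2"))]
c=read_camera("scene"); pickle.dump(c,open("pics/scene2.pkl","wb")); cv2.imwrite("pics/scene2.png",c["pixels"]); C.append(("scene2",c))
for n,c in C:
    b=(205,100,350,195) if n=="side2" else (260,120,440,270)
    m=blue(c)&box(c["pixels"].shape,*b); P=pts(c,m); w=P[(P[:,2]>.07)&(P[:,2]<.086)]
    r=cv2.minAreaRect((w[:,:2]*1000).astype(np.float32)); print(n,r,w[:,2].mean())
    b=(205,100,280,195) if n=="side2" else (260,120,400,220)
    A=pts(c,box(c["pixels"].shape,*b)); x=(A[:,:2]-O)@X; y=(A[:,:2]-O)@Y
    for lo,hi in [(.067,.073),(.033,.039),(.014,.022),(.049,.055)]:
        w=(A[:,2]>lo)&(A[:,2]<hi)&(abs(y)<.155)&(x<.09)&(x>-.15)&((abs(y)<.12)|(lo>.045))
        if w.sum()>3: print(n,lo,w.sum(),"x",np.percentile(x[w],[0,5,25,50,75,95,100]).round(3),"y",np.percentile(y[w],[0,5,50,95,100]).round(3))
    for ss in (-.1,0,.1):
        w=(A[:,2]>.067)&(A[:,2]<.073)&(abs(y-ss)<.02)&(x<0); 
        if w.sum(): print("wall x at y",ss,x[w].min(),x[w].max())
E
```

```text
side2 ((726.6240234375, 239.04913330078125), (282.1174621582031, 225.58689880371094), 82.65355682373047) 0.07704791441127005
side2 0.033 9 x [0.061 0.061 0.062 0.062 0.065 0.065 0.065] y [-0.101 -0.1   -0.092 -0.082 -0.081]
side2 0.014 67 x [0.053 0.054 0.068 0.075 0.08  0.084 0.085] y [-0.084 -0.079 -0.06  -0.031 -0.02 ]
side2 0.049 36 x [0.053 0.055 0.062 0.07  0.079 0.087 0.088] y [-0.133 -0.131 -0.125  0.126  0.128]
scene2 ((731.5690307617188, 247.02178955078125), (290.7221374511719, 237.51368713378906), 82.57682800292969) 0.0773606604768817
scene2 0.067 277 x [-0.061 -0.059 -0.056 -0.053 -0.049 -0.045 -0.044] y [-0.143 -0.13   0.001  0.129  0.145]
scene2 0.033 151 x [-0.05  -0.049 -0.047  0.062  0.065  0.068  0.069] y [-0.116 -0.105 -0.006  0.104  0.118]
scene2 0.014 1653 x [-0.051 -0.045 -0.024  0.002  0.027  0.047  0.054] y [-0.111 -0.1    0.002  0.108  0.12 ]
scene2 0.049 219 x [-0.052 -0.049 -0.047 -0.034  0.02   0.064  0.076] y [-0.142 -0.129  0.012  0.132  0.145]
wall x at y -0.1 -0.06140852088391036 -0.044570327108374365
wall x at y 0 -0.06142575120341867 -0.04397053271088759
wall x at y 0.1 -0.06115042504684856 -0.04513544026345163
```

```bash
cat >> h.py <<'E'
LANE=np.r_[O+.0075*X,.018]
TH=np.radians(11.0); RL=list(rlane(TH).as_euler("xyz")); AP=rlane(TH).as_matrix()[:,2]
def tcp(h,d=.004,c=.0205,y=-.02): # bar-axis height above floor h
    return LANE+np.r_[c*X+y*Y,h]+d*AP
E
python3 - <<'E'
from h import *
from plant import *
p=get_tool_pos(); move_straight([p[0],p[1],.21],speed=.12)
move_pose(tcp(.19),RL); print(get_clock(),get_tool_pos(),tcp(.19),get_gripper_width())
move_straight(tcp(.05),speed=.12); hold(.3)
print(get_clock(),get_tool_pos(),tcp(.05),get_ft_force(),get_eef_rot(),RL)
for n in ["side","scene","wrist"]:
    c=read_camera(n); cv2.imwrite(f"pics/{n}3.png",c["pixels"]); pickle.dump(c,open(f"pics/{n}3.pkl","wb"))
im=cv2.imread("pics/side3.png")[70:220,170:370]; cv2.imwrite("pics/side3c.png",cv2.resize(im,None,fx=4,fy=4))
E
```

```text
8.8083 [0.54765941 0.24713659 0.20403435] [0.54690718 0.24924502 0.20407349] 0.02328137660031432
10.425 [0.54711478 0.24935202 0.06451781] [0.54690718 0.24924502 0.06407349] [-0.57365828 -0.19657801 -1.6705087 ] [ 2.94898335e+00 -5.19779674e-04  1.44331308e+00] [np.float64(2.9496064358704173), np.float64(0.0), np.float64(1.4433872913993104)]
```

View pics/side3c.png

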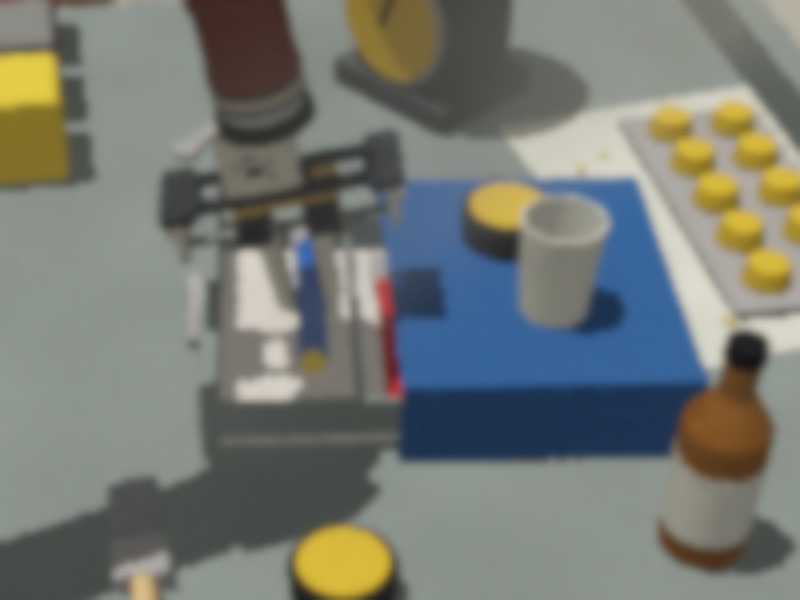

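View pics/wrist3.png

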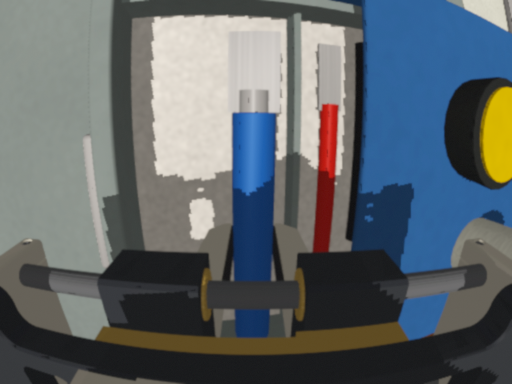

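The spatula lies along the compartment. The wrist view also shows a red-handled tool lying behind the divider at (325,175). The rear finger must not hit it, so I'll measure it.

```bash
python3 - <<'E'
from h import *
def red(c):
    h=cv2.cvtColor(c["pixels"],cv2.COLOR_BGR2HSV); return ((h[...,0]<8)|(h[...,0]>172))&(h[...,1]>150)
for n in ["side0","side2","side3"]:
    c=load(n); m=red(c)&box(c["pixels"].shape,255,130,290,195); P=pts(c,m); x=(P[:,:2]-LANE[:2])@X; y=(P[:,:2]-LANE[:2])@Y
    print(n,len(P)); 
    if len(P): print(np.percentile(x,[0,10,50,90,100]).round(3),np.percentile(y,[0,50,100]).round(3),np.percentile(P[:,2]-.018,[0,10,50,90,100]).round(3))
    A=pts(c,box(c["pixels"].shape,205,100,290,195)); x=(A[:,:2]-LANE[:2])@X; y=(A[:,:2]-LANE[:2])@Y; z=A[:,2]-.018
    for x0 in np.arange(.04,.09,.005):
        w=(x>x0)&(x<x0+.005)&(abs(y+.02)<.08)&(z<.05); 
        if w.sum()>5: print(round(x0,3),np.percentile(z[w],[5,50,95]).round(3),end=' ')
    print()
# bar in wrist fisheye: z ranges
c=load("wrist3"); K=c["K"]; m=red(c)&box(c["pixels"].shape,300,90,345,250)
def fpts(c,m):
    v,u=np.nonzero(m); z=c["range_z"][v,u]; dx=(u-K[0,2])/K[0,0]; dy=(v-K[1,2])/K[1,1]; r=np.hypot(dx,dy)+1e-9; s=np.tan(r)/r
    return np.stack([dx*s*z,dy*s*z,z],1)@c["T"][:3,:3].T+c["T"][:3,3]
for nm,mm in [("red",m),("blue",blue(c)&box(c["pixels"].shape,228,110,280,200))]:
    P=fpts(c,mm); x=(P[:,:2]-LANE[:2])@X; y=(P[:,:2]-LANE[:2])@Y
    print(nm,np.percentile(x,[1,50,99]).round(3),np.percentile(y,[1,50,99]).round(3),np.percentile(P[:,2]-.018,[1,50,99]).round(3))
P=fpts(c,box((384,512),110,5,350,250)); x=(P[:,:2]-LANE[:2])@X; y=(P[:,:2]-LANE[:2])@Y; z=P[:,2]-.018
for x0 in np.arange(-.08,.10,.005):
    w=(x>x0)&(x<x0+.005)&(y>.02)&(y<.1); 
    if w.sum()>5: print(round(x0,3),np.percentile(z[w],[5,50,95]).round(3))
E
```

```text
side0 24
[0.082 0.083 0.085 0.087 0.087] [-0.091 -0.055 -0.009] [0.01  0.01  0.013 0.015 0.016]
0.04 [-0.003 -0.     0.002] 0.045 [-0.003 -0.     0.002] 0.05 [-0.002  0.01   0.02 ] 0.055 [-0.     0.017  0.019] 0.06 [-0.003 -0.     0.002] 0.065 [-0.003 -0.     0.001] 0.07 [-0.003 -0.001  0.002] 0.075 [-0.002  0.008  0.014] 0.08 [0.01  0.013 0.015] 0.085 [0.01  0.013 0.015] 
side2 29
[0.033 0.082 0.084 0.087 0.088] [-0.526 -0.057 -0.014] [0.009 0.011 0.013 0.015 0.408]
0.045 [-0.002 -0.001  0.001] 0.05 [-0.002  0.002  0.019] 0.055 [0.004 0.016 0.018] 0.06 [-0.003  0.     0.003] 0.065 [-0.003 -0.002  0.002] 0.07 [-0.003 -0.     0.001] 0.075 [-0.002  0.008  0.013] 0.08 [0.011 0.013 0.015] 0.085 [0.009 0.012 0.015] 
side3 23
[0.081 0.081 0.085 0.087 0.088] [-0.091 -0.06   0.044] [0.009 0.01  0.013 0.015 0.016]
0.04 [-0.004 -0.     0.003] 0.045 [-0.003 -0.001  0.001] 0.05 [-0.003  0.005  0.019] 0.055 [0.001 0.017 0.02 ] 0.06 [-0.003 -0.001  0.002] 0.065 [-0.003 -0.     0.001] 0.07 [-0.004 -0.001  0.002] 0.075 [-0.003  0.007  0.013] 0.08 [0.01  0.013 0.015] 0.085 [0.009 0.012 0.014] 
red [0
[... 249 characters left out ...]
    0.001  0.002]
-0.035 [-0.     0.001  0.002]
-0.03 [-0.     0.001  0.002]
-0.025 [-0.     0.001  0.002]
-0.02 [-0.     0.001  0.002]
-0.015 [-0.     0.001  0.21 ]
-0.01 [-0.     0.001  0.002]
-0.005 [-0.     0.001  0.002]
0.0 [-0.     0.001  0.002]
0.005 [0.    0.002 0.054]
0.01 [0.    0.051 0.061]
0.015 [0.051 0.058 0.063]
0.02 [0.052 0.059 0.063]
0.025 [0.053 0.056 0.062]
0.03 [0.054 0.055 0.058]
0.045 [-0.     0.001  0.002]
0.05 [-0.     0.001  0.016]
0.055 [0.002 0.018 0.02 ]
0.06 [0.018 0.019 0.019]
0.065 [-0.     0.001  0.002]
0.07 [-0.     0.001  0.002]
0.075 [-0.     0.002  0.01 ]
0.08 [0.001 0.011 0.015]
0.085 [0.009 0.013 0.015]
0.09 [0.008 0.009 0.013]
0.095 [0.    0.001 0.009]
```

The red tool is 15 mm high at lane x≈0.08–0.09. The rear finger passes at 19 mm or more above the drawer floor, so it clears. Now I descend to contact by feel.

```bash
python3 - <<'E'
from h import *
from plant import *
move_straight(tcp(.018),speed=.06); hold(.2); f0=get_ft_force(); print(f0,get_tool_pos()-tcp(.018))
h=.018
while h>.0085:
    h-=.001; move_straight(tcp(h),speed=.02); hold(.1); f=get_ft_force(); print(round(h,4),f.round(2),(get_tool_pos()[2]-tcp(h)[2]).round(4))
    if f[2]-f0[2]>1.5: break
print(get_clock(),get_gripper_width())
E
```

```text
[-0.04091394 -0.26079191 -1.97531433] [0.0003308  0.00014697 0.00045443]
0.017 [-0.27 -0.22 -1.4 ] 0.0
0.016 [-0.39 -0.46 -1.68] -0.0
0.015 [-0.69  0.15 -1.95] -0.0
0.014 [ 0.6   0.65 -1.72] -0.0
0.013 [-0.61 -0.09 -1.45] -0.0
0.012 [ 0.12  0.09 -1.79] 0.0001
0.011 [-0.93 -0.8   5.55] 0.001
13.9083 0.023495918764611403
```

Contact comes at bar height 12 mm, exactly as expected. I'll lift 2.5 mm for finger clearance and release.

```bash
python3 - <<'E'
from h import *
from plant import *
move_straight(tcp(.0143),speed=.02); hold(.3); print(get_ft_force(),get_tool_pos()-tcp(.0143))
open_gripper(); print(get_gripper_width(),get_ft_force(),get_tool_pos()-tcp(.0143),get_clock())
for n in ["side","wrist","scene"]:
    c=read_camera(n); cv2.imwrite(f"pics/{n}4.png",c["pixels"]); pickle.dump(c,open(f"pics/{n}4.pkl","wb"))
im=cv2.imread("pics/side4.png")[70:220,170:370]; cv2.imwrite("pics/side4c.png",cv2.resize(im,None,fx=4,fy=4))
E
```

```text
[ 0.5871989   0.69266774 -1.02921462] [-1.48224670e-04 -4.58630003e-05 -2.05504832e-04]
0.09293382562751996 [ 1.43306489 -0.06288963  1.78357251] [7.76504764e-04 5.52971142e-05 4.25541606e-04] 15.7167
```

View pics/side4c.png

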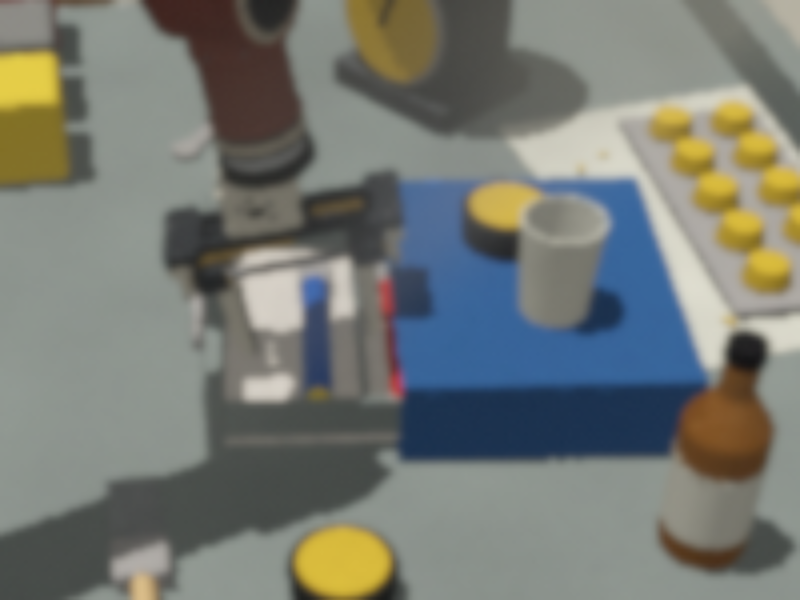

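View pics/wrist4.png

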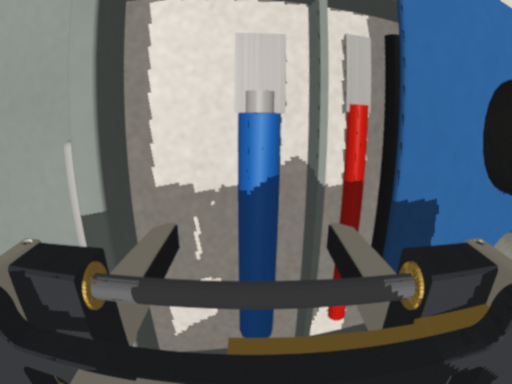

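The spatula is released and lies flat in the front compartment, with the fingers fully open and about 1.4 N of residual force. Lifting off and checking.

```bash
cat >> h.py <<'E'
RP=[np.pi,0,CX]
def pp(x,z): return np.r_[O+x*X,z]
E
python3 - <<'E'
from h import *
from plant import *
print(inverse_kinematics(pp(-.115,.035),RP),inverse_kinematics(pp(.06,.035),RP))
move_straight(tcp(.035),speed=.05); print(get_ft_force())
move_straight(tcp(.17),speed=.12)
move_pose(pp(-.118,.17),RP); close_gripper(); hold(.1); print(get_clock(),get_tool_pos(),pp(-.118,.17),get_ft_force(),get_gripper_width())
for n in ["side","scene"]:
    c=read_camera(n); cv2.imwrite(f"pics/{n}5.png",c["pixels"]); pickle.dump(c,open(f"pics/{n}5.pkl","wb"))
    if n=="scene": im=c["pixels"][100:270,240:440]
    else: im=c["pixels"][70:220,170:370]
    cv2.imwrite(f"pics/{n}5c.png",cv2.resize(im,None,fx=3.5,fy=3.5))
    b=(205,100,280,195) if n[:2]=="si" else (260,120,400,220)
    A=pts(c,box(c["pixels"].shape,*b)); x=(A[:,:2]-O)@X; y=(A[:,:2]-O)@Y
    w=(A[:,2]>.067)&(A[:,2]<.073)&(abs(y)<.13)&(x<.02)&(x>-.1); print(n,np.percentile(x[w],[0,5,50,95,100]).round(4) if w.any() else 0)
    P=pts(c,blue(c)&box(c["pixels"].shape,*b)); x=(P[:,:2]-LANE[:2])@X; y=(P[:,:2]-LANE[:2])@Y; w=(P[:,2]<.06)&(x<.06); 
    if w.sum(): print("blue",w.sum(),np.percentile(x[w],[2,50,98]).round(3),np.percentile(y[w],[2,50,98]).round(3),(np.percentile(P[w,2],[5,50,98])-.018).round(3))
E
```

```text
[-0.83049347  0.67660529  0.25933873  2.04211937 -0.3652565   0.46625051
 -1.99554106] [-0.62657865  0.82266437  0.28423855  1.63765378 -0.31455193  0.72661621
 -1.89005203]
[ 0.41544999  0.02440586 -0.77705792]
20.4833 [0.4038739  0.28770828 0.16999908] [0.40387483 0.28773132 0.17      ] [ 0.64307911 -0.0400836  -0.62454086] 0.00043748796149212156
side [-0.0606 -0.0599 -0.0537 -0.0478 -0.0468]
blue 26 [0.013 0.023 0.03 ] [-0.089 -0.076 -0.061] [0.019 0.021 0.025]
scene [-0.0585 -0.056  -0.0497 -0.0426 -0.0413]
blue 218 [0.019 0.029 0.036] [-0.088 -0.025  0.048] [0.016 0.021 0.027]
```

View pics/side5c.png

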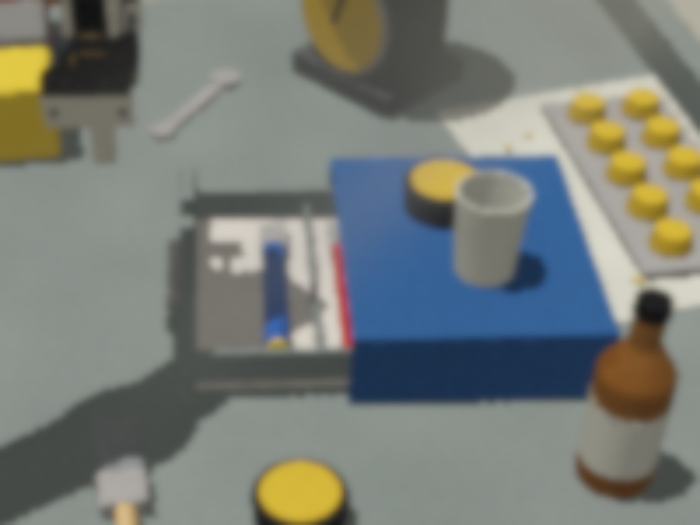

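View pics/scene5c.png

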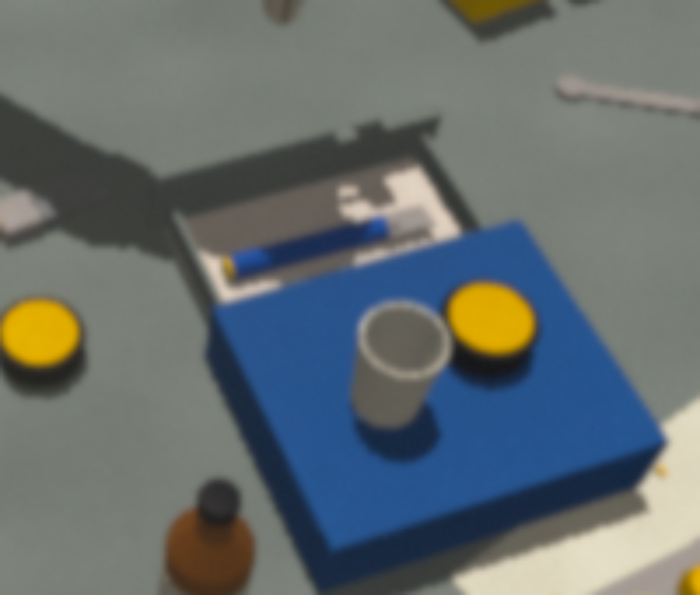

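The spatula lies in the front compartment, the blade at the +y end and the whole inside the walls, bystanders unmoved. Next I push the drawer shut slowly at the pull.

```bash
python3 - <<'E'
from h import *
from plant import *
move_straight(pp(-.118,.036),speed=.12); hold(.1); f0=get_ft_force(); print(f0)
x=-.098; move_straight(pp(x,.036),speed=.06)
while x<-.06:
    x+=.004; move_straight(pp(x,.036),speed=.04); f=(get_ft_force()-f0)[:2]@X
    if f<-.8: break
print("contact x",x,f,get_clock())
move_straight(pp(.04,.036),speed=.045); print((get_ft_force()-f0)[:2]@X,get_clock())
x=.04
while x<.072:
    x+=.002; move_straight(pp(x,.036),speed=.02); f=(get_ft_force()-f0)[:2]@X; print(round(x,3),f.round(2),end=" ")
    if f<-8: break
print(get_tool_pos(),((get_tool_pos()[:2]-O)@X).round(4),get_clock())
for n in ["side","scene"]:
    c=read_camera(n); cv2.imwrite(f"pics/{n}6.png",c["pixels"]); pickle.dump(c,open(f"pics/{n}6.pkl","wb"))
E
```

```text
[ 0.24762578 -0.05357138  0.1587481 ]
contact x -0.05799999999999997 0.007930322787051379 24.9333
-1.639915940585792 27.2583
0.042 -0.57 0.044 -0.6 0.046 -1.87 0.048 -1.42 0.05 -0.63 0.052 -1.34 0.054 -1.13 0.056 -0.56 0.058 -2.3 0.06 -4.78 0.062 -8.64 [0.57815835 0.26546687 0.03583343] 0.0577 30.0083
```

The stop is felt at TCP x=0.058, matching the shut position of 0.068 minus the finger half-width. I'll back off and check.

```bash
python3 - <<'E'
from h import *
from plant import *
move_straight(pp(.045,.036),speed=.03); move_straight(pp(-.01,.036),speed=.1); move_straight(pp(-.05,.2),speed=.15); hold(.2); print(get_clock(),get_ft_force())
for n in ["side","scene"]:
    c=read_camera(n); cv2.imwrite(f"pics/{n}7.png",c["pixels"]); pickle.dump(c,open(f"pics/{n}7.pkl","wb"))
    A=pts(c,box(c["pixels"].shape,205,90,290,200) if n[:2]=="si" else box(c["pixels"].shape,260,120,420,240)); x=(A[:,:2]-O)@X; y=(A[:,:2]-O)@Y
    w=(A[:,2]>.064)&(A[:,2]<.0725)&(abs(y)<.13)&(x<.15)&(x>-.1); print(n,np.percentile(x[w],[0,5,50,95,100]).round(4) if w.any() else 0)
E
```

```text
33.0 [-0.48355475  0.30758772 -0.39985937]
side [0.0761 0.0767 0.0829 0.0894 0.0904]
scene [0.0772 0.0795 0.0847 0.0892 0.1316]
```

View pics/side7.png

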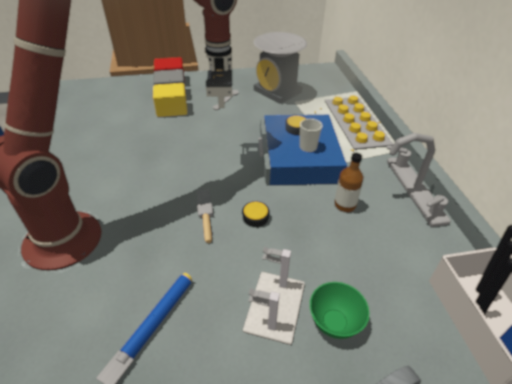

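View pics/scene7.png

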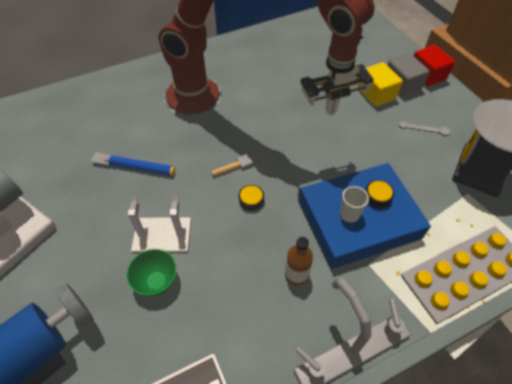

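Scene and side show the drawer shut, the rack empty and the bystanders in place. The face reads 0.0765–0.079 in the cameras against a nominal 0.080, so I'll press once more at the pull to confirm the hard stop.

```bash
python3 - <<'E'
from h import *
from plant import *
move_straight(pp(.03,.036),speed=.15); hold(.1); f0=get_ft_force()
for x in (.052,.058,.062,.066):
    move_straight(pp(x,.036),speed=.03); hold(.1); print(x,((get_ft_force()-f0)[:2]@X).round(2),((get_tool_pos()[:2]-O)@X).round(4))
move_straight(pp(.05,.036),speed=.03); move_straight(pp(.0,.036),speed=.1); move_straight(pp(-.04,.15),speed=.15); print(get_clock())
c=read_camera("scene"); im=c["pixels"][100:270,240:440]; cv2.imwrite("pics/s8c.png",cv2.resize(im,None,fx=3.5,fy=3.5,interpolation=cv2.INTER_CUBIC))
A=pts(c,box(c["pixels"].shape,260,120,420,240)); x=(A[:,:2]-O)@X; y=(A[:,:2]-O)@Y
w=(A[:,2]>.064)&(A[:,2]<.0725)&(abs(y)<.13)&(x<.12)&(x>-.1); print(np.percentile(x[w],[0,5,50,95,100]).round(4))
E
```

```text
0.052 -0.33 0.0517
0.058 -1.31 0.0578
0.062 -7.96 0.0577
0.066 -13.23 0.0577
39.0583
[0.0774 0.08   0.0845 0.0889 0.1188]
```

View pics/s8c.png

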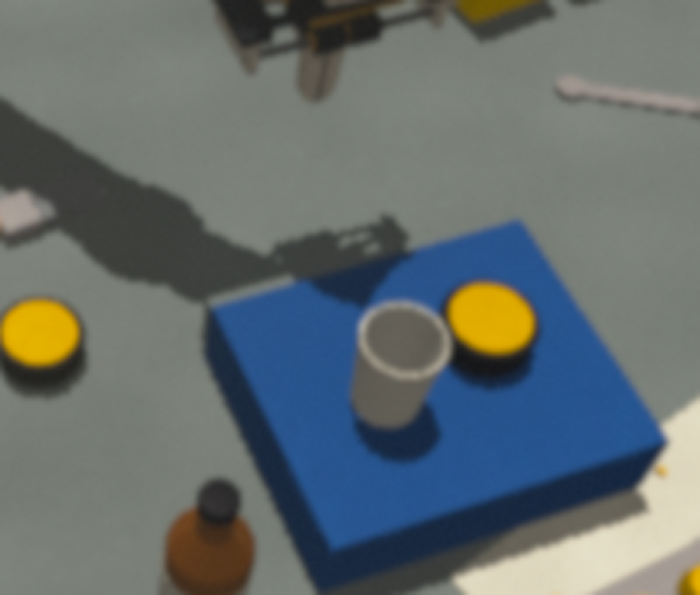

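The stop is firm: the tool stays at 0.0577 from 1 N up to 13 N. Handing in.

```bash
python3 -c "
from plant import *
print(get_clock(),get_ft_force()); sign_off()"
```

```text
39.1083 [-0.29213883  0.49481144 -0.16194668]
the job is handed in; nothing more can be done
```

The job is done and handed in at 39.1 s. The smaller blue spatula is lying in the drawer's front compartment and the drawer is shut.

- **Spatula:** I snapped it straight forward out of both clips and lowered it until I felt it touch the compartment floor. I then let go with the tool tilted 11°, so the opening fingers cleared the divider. To make that room I first raised it about 2.5 mm, so it settled by that much on release. Pictures taken before shutting showed it lying inside the compartment.
- **Drawer:** I pushed it shut at the pull at about 0.045 m/s, slowing to 0.02 m/s for the last 20 mm. When I pressed it again it did not move at all between about 1 N and 13 N.
- **Other things:** By eye, the last pictures showed the rack empty and the bystanders where they started. The robot was clear of everything.

Two readings to note:
- **Shut position:** The cameras put the shut drawer face at 76.5 to 79 mm, against the nominal 80 mm. That is about the calibration error plus depth noise, so I relied on the felt stop.
- **Drawer shift:** The drawer seemed to move 1 to 3 mm towards shut while I was releasing the spatula. This was before I pushed it.

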